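Centre the off-centre tasting bottle on its display stand

ROBOT

A 6-joint arm with a two-finger parallel gripper is mounted at the origin on the work surface. World frame = base frame: x ahead of the robot, y to its left, z up, the work surface at z = 0. Lengths are in m, angles in rad, forces in N, time in s.
With the tool pointing down it reaches from about 0.25 to 0.775 m from the base axis. Payload 8.9 kg.
Tool frame: the origin (TCP) lies midway between the tips of the shut fingers; the grasp point (between the pads) lies 19 mm behind it; y points along the fingers, x is the direction in which the jaws open and shut, and the axes are right-handed (so a half turn about y gives the same grasp; the last joint's range is limited). The gripper opens to 85 mm and grips with 20 to 120 N. Pads are 22 mm wide; open, the fingers measure 114 mm over their backs; the gripper's body (76 mm by 85 mm) begins 54 mm behind the grasp point. The pads swing forward as they close: fully open they stand 13 mm farther back than shut.
Start: joints at [-1.361, 0.291, -0.153, 1.127, 0, 1.431], TCP at [0.179, -0.493, 0.231] pointing down, gripper open.
Joint ranges: [-2.52, 2.52], [-0.91, 1.74], [-1.3, 1.37], [-1.96, 2.02], [-1.52, 1.47], [-3.14, 3.14]. Speed limits (rad/s): [2.22, 2.22, 2.79, 3.14, 3.14, 3.14].

INTERFACE

Orientations are given as [roll, pitch, yaw] about the fixed x, y, z axes, in that order (R = Rz(yaw) Ry(pitch) Rx(roll)).
In Python, from workcell import status, capture, job_done gives the robot as it stands.
- The arm moves only by the tool send_rows, never from a script. Its argument "deltas" is one flat list of numbers, 7 for each row, row after row: the closure, from 0 (fully open) to 1 (shut), then the shift along the tool's x, y, z in mm, then the turn, a rotation vector about the tool's x, y, z in degrees. A call has 1 to 12 rows; each row shifts and turns the commanded pose from where the row before left it, along the tool's axes as they then stand; what a row does not reach is not made up. A row lasts 1/12 s, in which the tool goes at most 41.7 mm and 7.16 degrees, less where a joint would pass 70% of its speed; a pose out of reach is approached as far as the arm can. A call is refused whole if a number of a shift passes 41.7 or a number of a turn 7.16, either way. A call with a gripper value outside its range is refused whole. The fingers move at their own pace and stop on an object; "squeeze" is the grip in N (left out, the last holds). Time passes only in rows, so rows that do not move let the fingers close. It gives the time, the measured TCP pose, the force and the opening at its end, in the units of the state.
- status.sense(): the state, without advancing time (a new reading comes with each control period).
- capture(name): name is "side" or "top"; returns a dict with "color" (420x560x3 uint8, blue, green, red), "z_map" (420x560 float32, m along the optical axis (not along the pixel's ray), 0 where there is no reading), "fx", "fy", "cx", "cy" (pixels), "D" ([k1, k2, p1, p2, k3] as OpenCV has them; the pictures are not rectified), "xyz" and "rotation" of the camera in the world. Camera axes: x right, y down, z forward; pixel columns grow to the right and rows downward; lengths in m; the calibration is good to about 2 mm. A picture is of the moment at which its call begins.
- job_done(): hands the job in, once; it reports no verdict.
The state is a dict: "time_s": time; "joints": joint angles; "qvel": joint speeds; "tau": joint torques, N m; "ee_pos": TCP position; "tool_rot": TCP orientation; "wrist_force": force on the tool from outside, world axes, zero at the start; "ft_torque": the same for the moment, N m; "opening": opening from 0.0 (shut) to 1.0 (fully open).
Only numpy, scipy, OpenCV 4.12 (cv2) and the standard library are available. Lean on these libraries where they do the work, as an engineer would, in place of code of your own. Each camera call takes 0.05 s, during which the arm holds its last target.

TASK

One of the three little tasting bottles on the counter, the red one, stands off to one side of its round display stand. Nudge it gently with a fingertip, low down, until it stands upright in the middle of the stand like its neighbours, then move clear. It is wobbly: do not pinch it, lift it, tip it over or knock it off, and leave the other things on the counter where they are.

Things in the scene. Friction and masses are not known exactly. Their poses are not given: they have to be found in the camera images.
- red_bottle: red tasting bottle, upright, loose, about 0.1 to 0.15 kg, round about its z axis and easily toppled: foot 30 mm across, widest (40 mm across) from 11 to 17 mm above the foot, then narrowing to a 16 mm neck at 42 mm, with a red round stopper 24 mm across from 49 mm to the top at 68 mm. Origin: centre of the foot's underside. It slides on the stand (friction coefficient about 0.6) when pushed with about 1 N below 20 mm above its foot; pushed higher it may tip over.
- red_stand: fixed round wooden stand under the red bottle, 100 mm across and 50 mm tall, flat top with no rim; a thin flush white disc 64 mm across marks the middle of the top. Origin: centre of its underside on the counter, z axis up, so the middle of the top is 50 mm above the origin. Its yaw has no meaning. The green and amber bottles stand on two more stands just like it, their middles at least 150 mm away.
- green_bottle: green tasting bottle with a green stopper, same shape as the red one, standing in the middle of its own stand; leave alone
- amber_bottle: amber tasting bottle with an amber stopper, same shape as the red one, standing in the middle of its own stand; leave alone
- honey_jar: upright honey jar, 64 mm across, 85 mm tall; origin: centre of its underside; leave alone
- carton: upright pink drink carton, 60 x 60 x 162 mm tall; origin: centre of its underside; leave alone
- pouch: upright brown paper-look pouch, 50 x 95 mm, 135 mm tall; origin: centre of its underside; leave alone
- tin: flat round green tin with a metal lid, 62 mm across, 39 mm tall; origin: centre of its underside; leave alone
- tasting_spoon: wooden spoon, 170 mm long along its own x axis, lying on the counter, about 20 mm tall at most; leave alone
Things that resemble listed ones, but are neither listed nor needed, are in the scene too. Leave any black or blue look-alike of the red_bottle alone.

How it is judged:
At the end, for the whole second after the job is handed in: the red bottle stands upright (within 0.08 rad) and at rest on top of its stand, the middle of its foot within 7 mm of the middle of the stand (horizontal distance between red_bottle and red_stand below 0.007 m and z of red_bottle in the frame of red_stand between 0.045 and 0.055 m and angle between red_bottle's own z axis and vertical below 0.08 rad and linear speed of red_bottle below 0.01 m/s); the robot touches nothing.
It fails at once if the red bottle is lifted off its stand (more than 8 mm) (z of red_bottle in the frame of red_stand above 0.058 m).
It fails at once if the red bottle falls off its stand (z of red_bottle in the frame of red_stand below 0.04 m).
It fails at once if the red bottle is tipped (more than 0.3 rad) (angle between red_bottle's own z axis and vertical above 0.3 rad).
It fails at once if the red bottle is pinched or struck hard (more than 10 N) (contact force between any of the fingers, the arm and red_bottle above 10 N).
It fails at once if another thing on the counter is moved more than 10 mm (distance of any of green_bottle, amber_bottle, honey_jar, carton, pouch, tin, tasting_spoon from where it was at the start of the episode above 0.01 m).
It also fails if it takes over 45 s, if anything falls off the work surface, if the arm or the gripper's body presses on something with over 40 N, if the wrist force passes 120 N, or if a joint passes its speed limit or range.

## Working session

There is one attempt and no reset: what is moved stays moved. The work goes in short steps, Python scripts to look and compute and a tool call to move; the robot and the scene stay as the last step left them, time stands still between calls to the robot, and variables do not carry over. Pictures are saved under pics/ and viewed, and the job is handed in when it is done.

Besides the shell and the picture viewer there is one more tool, called after ">>>" as a command line: name --argument value ..., lists and objects as JSON in quotes. send_rows: Moves the arm, as the interface text tells. Its arguments: {"type":"object","properties":{"deltas":{"type":"array","items":{"type":"number"}},"squeeze":{"type":"number"}},"required":["deltas"]}

```bash
mkdir -p pics
cat > h.py <<'E'
import numpy as np, cv2, json
from workcell import status, capture, job_done
def snap(n,f):
    d=capture(n); cv2.imwrite('pics/'+f+'.png',d['color']); np.savez('pics/'+f+'.npz',**{k:np.array(v) for k,v in d.items()}); return d
def load(f): return dict(np.load('pics/'+f+'.npz'))
def ray(d,u,v):
    K=np.array([[d['fx'],0,d['cx']],[0,d['fy'],d['cy']],[0,0,1]],float)
    p=cv2.undistortPoints(np.array([[[u,v]]],float),K,np.array(d['D'],float))[0,0]
    return np.array([p[0],p[1],1.])
def R(d):
    r=np.array(d['rotation'],float)
    if r.shape==(3,3): return r
    from scipy.spatial.transform import Rotation as S
    return S.from_euler('xyz',r).as_matrix()
def atz(d,u,v,z):
    w=R(d)@ray(d,u,v); o=np.array(d['xyz'],float); return o+w*(z-o[2])/w[2]
def atd(d,u,v):
    return np.array(d['xyz'],float)+R(d)@ray(d,u,v)*d['z_map'][int(v),int(u)]
def proj(d,P):
    K=np.array([[d['fx'],0,d['cx']],[0,d['fy'],d['cy']],[0,0,1]],float)
    r=R(d).T; return cv2.projectPoints(np.array(P,float).reshape(-1,1,3),cv2.Rodrigues(r)[0],-r@np.array(d['xyz'],float),K,np.array(d['D'],float))[0][:,0]
E
python3 - <<'E'
from h import *
for n in('side','top'):
    d=snap(n,n+'0'); print(n,d['xyz'],d['rotation'],d['fx'])
print(status.sense())
E
```

```text
side [0.10042999 0.71060878 0.62282314] [-2.17541579e+00  1.04151057e-03 -2.62071146e+00] 393.82917369056065
top [ 0.45255289 -0.00717111  1.22657371] [-3.10601955  0.01104281 -1.56865089] 424.8545482927702
{'time_s': 0.1, 'joints': array([-1.36130838e+00,  2.91239108e-01, -1.54013941e-01,  1.12670772e+00,
        1.25313691e-05,  1.43151526e+00]), 'qvel': array([-0.00101514, -0.00120816,  0.00192006, -0.00014771,  0.00164948,
       -0.0003166 ]), 'tau': array([ 9.61706610e-04, -5.37977529e+01,  3.31918395e+01,  9.28798603e-03,
       -2.09965747e-04,  9.51178336e-08]), 'ee_pos': array([ 0.17935168, -0.49301312,  0.23079563]), 'tool_rot': array([-1.57062226e+00,  1.15142975e-03, -1.22202722e+00]), 'wrist_force': array([0.62547236, 0.29816845, 0.16180848]), 'ft_torque': array([-0.01880808,  0.00028145,  0.03511468]), 'opening': 1.0011905042473475}
```

View pics/top0.png

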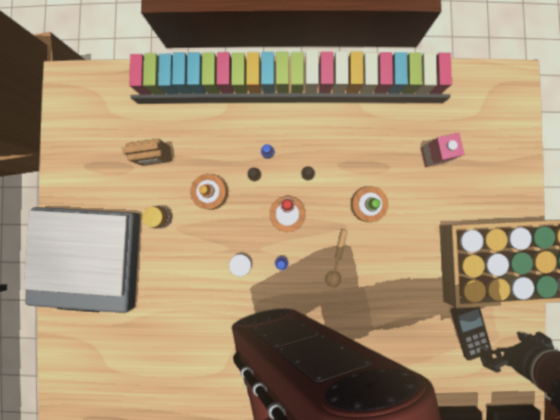

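View pics/side0.png

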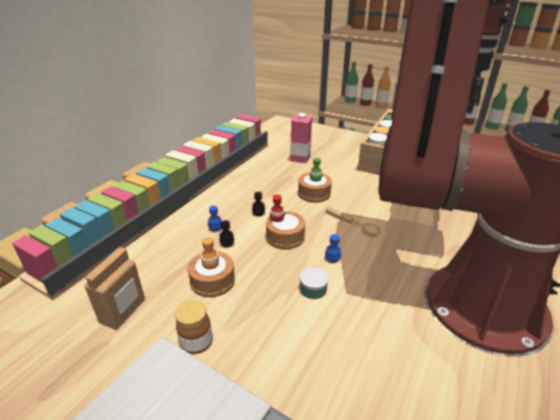

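Run:
```python
from h import *
d=load('top0'); c=d['color'][130:290,180:400]; cv2.imwrite('pics/top0c.png',cv2.resize(c,None,fx=3.6,fy=3.6,interpolation=cv2.INTER_CUBIC))
s=load('side0'); c=s['color'][180:260,180:360]; cv2.imwrite('pics/side0c.png',cv2.resize(c,None,fx=4.4,fy=4.4,interpolation=cv2.INTER_CUBIC))
for u,v in[(287,217),(280,215),(287,204),(200,190)]: print(atd(d,u,v))
```

```text
[0.47327669 0.00581047 0.0485476 ]
[0.47866126 0.02508653 0.05417355]
[0.50595919 0.00510511 0.11915481]
[0.54245509 0.23372104 0.11893342]
```

View pics/top0c.png

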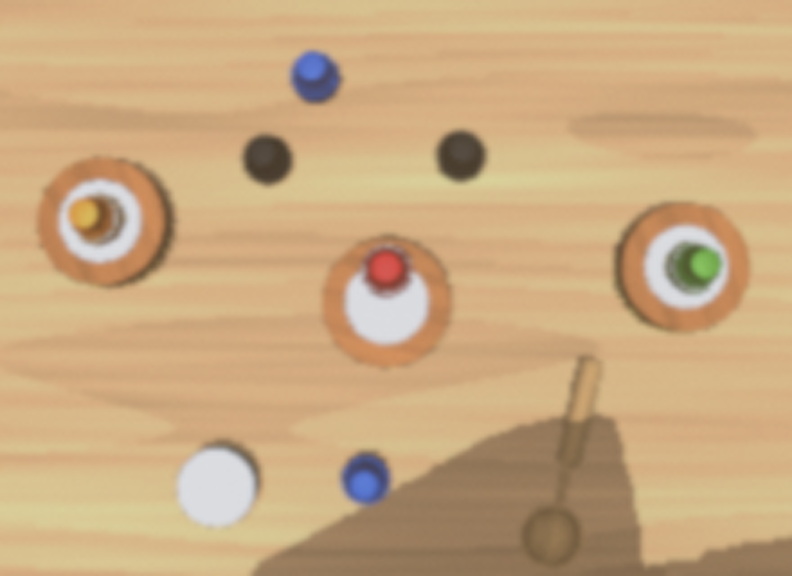

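View pics/side0c.png

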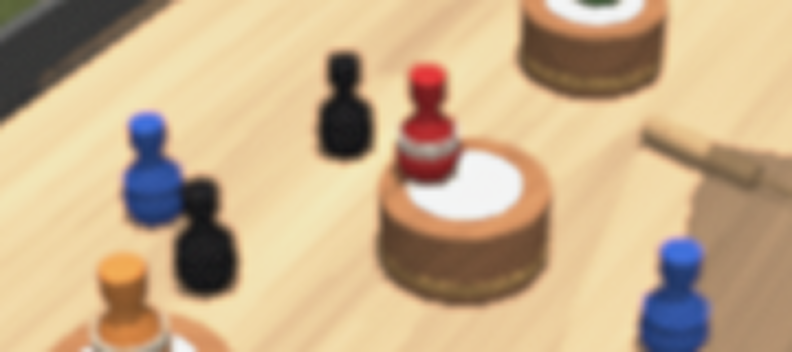

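```bash
cat > fit.py <<'E'
from h import *
from scipy.optimize import minimize
prof=[(0,15),(11,20),(17,20),(42,8),(49,8),(49.5,9),(53,11.5),(58.5,12),(64,11),(68,6)]
S=4
t=np.linspace(0,2*np.pi,40)
def ring(x,y,z,r): return np.c_[x+r*np.cos(t),y+r*np.sin(t),0*t+z]
def sil(d,x,y,z0,prof,box):
    m=np.zeros(((box[3]-box[1])*S,(box[2]-box[0])*S),np.uint8); P=[]
    for z,r in prof: P.append((proj(d,ring(x,y,z0+z/1e3,r/1e3))-[box[0],box[1]]+.5)*S-.5)
    for a,b in zip(P[:-1],P[1:]): cv2.fillConvexPoly(m,cv2.convexHull(np.round(np.r_[a,b]).astype(np.int32)),1)
    return m
def redmask(d,box):
    c=cv2.resize(d['color'][box[1]:box[3],box[0]:box[2]],None,fx=S,fy=S,interpolation=cv2.INTER_CUBIC).astype(int)
    b,g,r=c[...,0],c[...,1],c[...,2]
    return ((r-g>55)&(r>80)&(abs(g-b)<32)).astype(np.uint8)
def fitb(d,box,x0,z0=.05,ignore=None):
    M=redmask(d,box)
    M=cv2.morphologyEx(M,cv2.MORPH_CLOSE,np.ones((13,13)))
    n,l,st,_=cv2.connectedComponentsWithStats(M); M=(l==1+np.argmax(st[1:,4])).astype(np.uint8)
    f=lambda p:(sil(d,p[0],p[1],z0,prof,box)!=M).sum()
    r=minimize(f,x0,method='Nelder-Mead',options=dict(initial_simplex=[x0,[x0[0]+.006,x0[1]],[x0[0],x0[1]+.006]]))
    return r.x,r.fun,M
def viz(d,box,p,f,c=None,z0=.05):
    im=cv2.resize(d['color'][box[1]:box[3],box[0]:box[2]],None,fx=8,fy=8,interpolation=cv2.INTER_CUBIC)
    for z,r in prof[:4]+[prof[7]]:
        cv2.polylines(im,[np.round((proj(d,ring(p[0],p[1],z0+z/1e3,r/1e3))-[box[0],box[1]]+.5)*8-.5).astype(np.int32)],True,(255,0,0),1)
    if c is not None:
      for r in(.032,.05): cv2.polylines(im,[np.round((proj(d,ring(c[0],c[1],.05,r))-[box[0],box[1]]+.5)*8-.5).astype(np.int32)],True,(0,200,0),1)
    cv2.imwrite('pics/'+f+'.png',im)
TB=(262,186,316,236); SB=(256,186,322,256)
E
python3 - <<'E'
from fit import *
d=load('top0');s=load('side0')
# stand disc
def white(d,box):
    c=cv2.resize(d['color'][box[1]:box[3],box[0]:box[2]],None,fx=S,fy=S,interpolation=cv2.INTER_CUBIC).astype(int)
    return ((c.max(2)-c.min(2)<45)&(c.min(2)>140)).astype(np.uint8)
for n,dd,B,x0 in(('top',d,TB,[.48,.005]),('side',s,SB,[.48,.005])):
    p,e,M=fitb(dd,B,np.array([.50,.005])); print(n,'bottle',p,e,M.sum())
    W=white(dd,B); n2,l,st,_=cv2.connectedComponentsWithStats(W); W=(l==1+np.argmax(st[1:,4]))
    bt=sil(dd,p[0],p[1],.05,prof,B); 
    k=cv2.dilate(bt,np.ones((9,9)))==0
    f=lambda q:((sil(dd,q[0],q[1],.05,[(0,32),(.01,32)],B)!=W)&k).sum()
    x0=np.array(x0); r=minimize(f,x0,method='Nelder-Mead',options=dict(initial_simplex=[x0,x0+[.006,0],x0+[0,.006]]))
    print(n,'stand',r.x,r.fun,W.sum())
    viz(dd,B,p,'fit_'+n,r.x)
for u,v,z in((240,265,.039),(281.5,265,.06),(254,174,.03),(308,173,.03),(267,151,.03)): print(atz(d,u,v,z))
E
```

```text
top bottle [0.50507495 0.01012439] 1276.0 1494
top stand [0.48295014 0.00610411] 73.0 5291
side bottle [ 0.5109595  -0.00140952] 1222.0 3651
side stand [0.48332154 0.00448828] 144.0 4102
[0.33908792 0.13690417 0.039     ]
[0.3415784  0.02046475 0.06      ]
[0.59516043 0.09972381 0.03      ]
[ 0.59810366 -0.0530944   0.03      ]
[0.66074549 0.06317219 0.03      ]
```

View pics/fit_top.png

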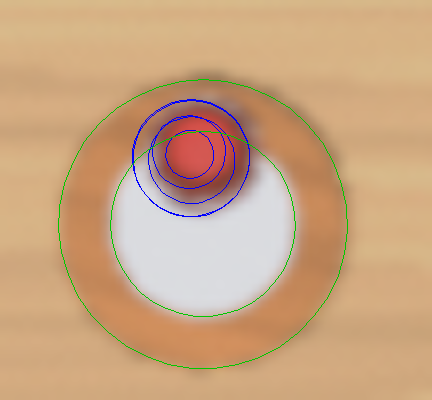

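View pics/fit_side.png

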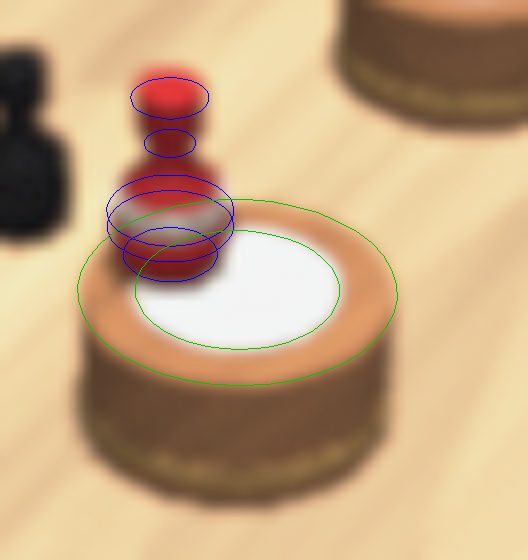

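Run:
```python
from fit import *
d=load('top0');s=load('side0')
print(atz(d,286.2,204.7,.1085))
# side: foot front bottom mid; left-right center 170
for v in (284,290): print(atz(s,256+170.5/8-.5,186+v/8-.5,.05)) # front of foot
print(atz(s,256+170.5/8-.5,186+92.5/8-.5,.1085))
for p in([.506,.0065],[.508,.004],[.508,.002]):
  for dd in(d,s): print(p,[ (proj(dd,[[p[0],p[1],z]])[0]) for z in(.1085,.05)])
for n,dd,B in(('top',d,TB),('side',s,SB)): viz(dd,B,[.507,.004],'f2_'+n,[.483,.005])
a=cv2.imread('pics/f2_top.png');b=cv2.imread('pics/f2_side.png')
cv2.imwrite('pics/f2.png',np.hstack([cv2.copyMakeBorder(a,0,160,0,0,0),b])[:560,:][:, :])
b=cv2.imread('pics/f2.png');cv2.imwrite('pics/f2.png',cv2.resize(b,(780,int(560*780/b.shape[1]))))
```

```text
[0.50462338 0.00732706 0.1085    ]
[0.50275247 0.01273374 0.05      ]
[0.50113814 0.01554165 0.05      ]
[ 0.51243612 -0.0043043   0.1085    ]
[0.506, 0.0065] [array([286.51504252, 204.17855883]), array([286.77083776, 205.18660387])]
[0.506, 0.0065] [array([276.89223789, 199.79088228]), array([276.92802939, 219.38741344])]
[0.508, 0.004] [array([287.46546814, 203.42184807]), array([287.67408504, 204.46740588])]
[0.508, 0.004] [array([276.69264527, 199.09903223]), array([276.73498235, 218.66729467])]
[0.508, 0.002] [array([288.2245148 , 203.42306222]), array([288.39546443, 204.46857952])]
[0.508, 0.002] [array([277.09965066, 198.72080677]), array([277.12840141, 218.27360271])]
```

View pics/f2.png

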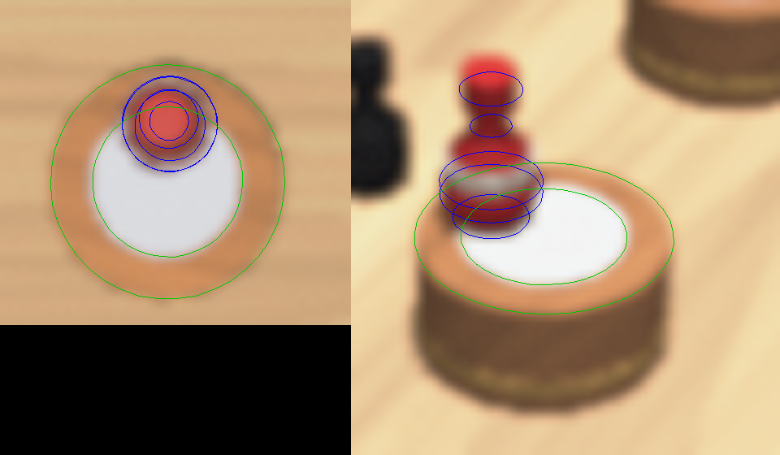

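>>> send_rows --deltas '[1,0,0,0,0,5,0,1,0,0,0,0,5,0,1,0,0,0,0,5,0,1,0,0,0,0,5,0,1,0,0,0,0,0,0,1,0,0,0,0,0,0,1,0,0,0,0,0,0,1,0,0,0,0,0,0,1,0,0,0,0,0,0,1,0,0,0,0,0,0]' --squeeze 20

```text
time_s: 0.93
ee_pos: [0.1795, -0.4934, 0.2313]
tool_rot: [-1.571, 0.0, -1.57]
wrist_force: [-1.2, 0.2, -0.3]
opening: 0.0
```

>>> send_rows --deltas '[1,-25,0,18,0,0,0,1,-25,0,18,0,0,0,1,-25,0,18,0,0,0,1,-25,0,18,0,0,0,1,-25,0,18,0,0,0,1,-25,0,18,0,0,0,1,-25,0,18,0,0,0,1,-25,0,18,0,0,0,1,-25,0,18,0,0,0,1,-25,0,18,0,0,0,1,0,0,0,0,0,0]'

```text
time_s: 1.85
ee_pos: [0.3615, -0.2398, 0.2315]
tool_rot: [-1.57, 0.001, -1.567]
wrist_force: [-0.2, -0.9, 0.2]
opening: 0.002
```

```bash
python3 -c "
from h import *
s=status.sense();print(s['ee_pos'],s['tool_rot'],s['opening'],s['time_s'])"
```

```text
[ 0.36146127 -0.23978571  0.23147589] [-1.56974769e+00  1.26192265e-03 -1.56673871e+00] 0.002424272725167128 1.85
```

>>> send_rows --deltas '[1,-24.7,0,19.5,0,0,0,1,-24.7,0,19.5,0,0,0,1,-24.7,0,19.5,0,0,0,1,-24.7,0,19.5,0,0,0,1,-24.7,0,19.5,0,0,0,1,-24.7,0,19.5,0,0,0,1,-24.7,0,19.5,0,0,0,1,-24.7,0,19.5,0,0,0,1,-24.7,0,19.5,0,0,0,1,-24.7,0,19.5,0,0,0,1,0,0,0,0,0,0,1,0,0,0,0,0,0]'

```text
time_s: 2.85
ee_pos: [0.5551, 0.0044, 0.2309]
tool_rot: [-1.571, -0.0, -1.568]
wrist_force: [-0.4, -0.3, -2.0]
opening: -0.0
```

>>> send_rows --deltas '[1,0,20,0,0,0,0,1,0,20,0,0,0,0,1,0,20,0,0,0,0,1,0,20,0,0,0,0,1,0,0,0,0,0,0,1,0,0,0,0,0,0]'

```text
time_s: 3.35
ee_pos: [0.5535, 0.0027, 0.1511]
tool_rot: [-1.573, 0.0, -1.572]
wrist_force: [0.5, -0.5, 0.6]
opening: 0.001
```

Run:
```python
from fit import *
d=snap('side','s1');t=snap('top','t1')
B=(230,130,330,260)
c=d['color'][130:260,225:335]; c=cv2.resize(c,None,fx=4.4,fy=4.4,interpolation=cv2.INTER_CUBIC); cv2.imwrite('pics/s1c.png',c)
s=status.sense();print(s['ee_pos'],s['tool_rot'],s['wrist_force'])
```

```text
[0.55508379 0.00286138 0.15263101] [-1.56931439e+00 -2.60561072e-04 -1.57166723e+00] [ 0.12212655  0.06485383 -0.31276296]
```

View pics/s1c.png

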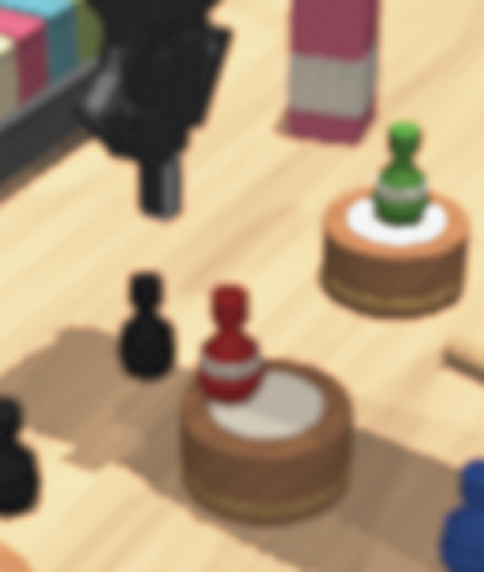

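View pics/t1.png

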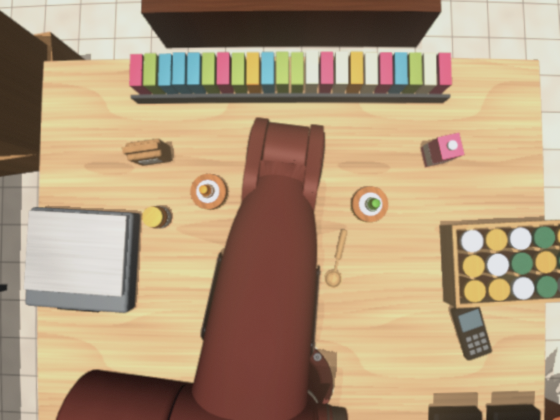

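Run:
```python
from fit import *
d=load('s1'); z=d['z_map']
P=[]
for v in range(95,185):
  for u in range(235,285):
    if z[v,u]>0 and d['color'][v,u].max()<90:
        p=atd(d,u,v)
        if .45<p[0]<.65 and abs(p[1])<.1 and p[2]>.13: P.append(p)
P=np.array(P)
for h in range(150,270,8):
    q=P[(P[:,2]*1e3>=h)&(P[:,2]*1e3<h+8)]
    if len(q): print(h-152,len(q),np.percentile(q,[5,50,95],axis=0)[:,:2].round(4).tolist())
```

```text
6 13 [[0.5457, 0.0058], [0.5485, 0.0129], [0.5554, 0.0146]]
14 18 [[0.5444, 0.0064], [0.5491, 0.0135], [0.5558, 0.0157]]
22 21 [[0.5427, 0.0055], [0.5481, 0.0131], [0.5575, 0.0153]]
30 19 [[0.5417, 0.0051], [0.5463, 0.0115], [0.5548, 0.0151]]
38 13 [[0.5406, -0.0044], [0.5431, 0.0086], [0.5454, 0.0143]]
46 51 [[0.5397, -0.0145], [0.5417, 0.014], [0.5611, 0.0336]]
54 47 [[0.5401, -0.0256], [0.5416, 0.0114], [0.5561, 0.0384]]
62 74 [[0.5362, -0.0321], [0.5423, 0.0167], [0.5582, 0.048]]
70 79 [[0.5361, -0.0368], [0.5414, 0.0162], [0.5577, 0.0544]]
78 95 [[0.5355, -0.0425], [0.5418, 0.0186], [0.5576, 0.0604]]
86 113 [[0.5355, -0.0486], [0.5431, 0.0286], [0.5607, 0.0629]]
94 69 [[0.5332, -0.0129], [0.5409, 0.0202], [0.5496, 0.0575]]
102 110 [[0.5334, -0.0246], [0.542, 0.0171], [0.558, 0.0437]]
110 67 [[0.5413, -0.0022], [0.5429, 0.0358], [0.5595, 0.0422]]
```

>>> send_rows --deltas '[1,-1.5,0,0,-5,0,0,1,0,14.94,1.31,0,0,0,1,0,14.94,1.31,0,0,0,1,0,14.94,1.31,0,0,0,1,0,14.94,1.31,0,0,0,1,0,14.94,1.31,0,0,0,1,0,14.94,1.31,0,0,0,1,0,0,0,0,0,0,1,0,0,0,0,0,0,1,0,0,0,0,0,0]'

```text
time_s: 4.28
ee_pos: [0.5556, 0.0048, 0.0628]
tool_rot: [-1.656, -0.0, -1.571]
wrist_force: [0.4, -0.2, 0.2]
opening: -0.003
```

```bash
cat > look.py <<'E'
from fit import *
import sys
n=sys.argv[1]; E=[]
d=snap('side',n)
for i in range(4): E.append(np.r_[status.sense()['ee_pos'],status.sense()['tool_rot']]); capture('top') if i<3 else 0
c=d['color'][160:260,225:335]; cv2.imwrite('pics/'+n+'c.png',cv2.resize(c,None,fx=6,fy=6,interpolation=cv2.INTER_CUBIC))
print(np.mean(E,0).round(4),status.sense()['wrist_force'],status.sense()['time_s'])
P=[]
for v in range(140,225):
  for u in range(230,310):
    if d['z_map'][v,u]>0 and d['color'][v,u].max()<90:
        p=atd(d,u,v)
        if .4<p[0]<.65 and abs(p[1])<.03 and .052<p[2]<.13 : P.append(p)
P=np.array(P)
for h in range(52,122,10):
    q=P[(P[:,2]*1e3>=h)&(P[:,2]*1e3<h+10)]
    if len(q): print(h,len(q),np.percentile(q,[5,50,95],axis=0)[:,:2].round(4).tolist())
E
python3 look.py s2
```

```text
[ 5.5550e-01  4.9000e-03  6.2600e-02 -1.6560e+00 -2.0000e-04 -1.5711e+00] [ 0.14918527  0.25554792 -1.00895216] 4.4833
62 11 [[0.5449, 0.0079], [0.5517, 0.0107], [0.562, 0.0138]]
72 20 [[0.5472, 0.0103], [0.5525, 0.0148], [0.5615, 0.0172]]
82 25 [[0.5461, 0.007], [0.5528, 0.0148], [0.5618, 0.0175]]
92 22 [[0.5469, 0.0033], [0.5512, 0.0128], [0.559, 0.0178]]
102 19 [[0.5464, -0.0006], [0.5475, 0.0095], [0.5631, 0.0193]]
112 44 [[0.5462, -0.0203], [0.5481, 0.009], [0.5662, 0.0267]]
```

View pics/s2c.png

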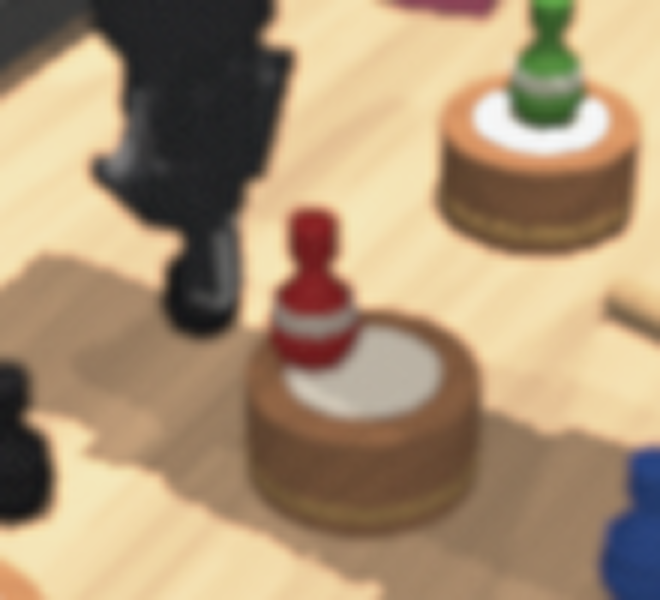

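>>> send_rows --deltas '[1,0,3.49,0.3,0,0,0,1,0,0.17,-2,0,0,0,1,0,0.17,-2,0,0,0,1,0,0.17,-2,0,0,0,1,0,0.17,-2,0,0,0,1,0,0.17,-2,0,0,0,1,0,0.17,-2,0,0,0,1,0,0.09,-1,0,0,0,1,0,0.09,-1,0,0,0,1,0,0.09,-1,0,0,0,1,0,0.09,-1,0,0,0,1,0,0,0,0,0,0]'

```text
time_s: 5.48
ee_pos: [0.5383, 0.005, 0.0578]
tool_rot: [-1.658, -0.0, -1.571]
wrist_force: [0.2, 1.0, -0.2]
opening: 0.002
```

```bash
python3 look.py s3
```

```text
[ 0.5385  0.005   0.0578 -1.658   0.     -1.5711] [-0.3184075   0.21152629 -0.27120296] 5.6833
62 12 [[0.5303, 0.0135], [0.5388, 0.0149], [0.5436, 0.0174]]
72 22 [[0.5315, 0.0105], [0.5358, 0.0154], [0.5443, 0.0177]]
82 26 [[0.5289, 0.0065], [0.5355, 0.0151], [0.5454, 0.0184]]
92 15 [[0.5288, 0.0065], [0.5334, 0.0151], [0.5439, 0.0173]]
102 35 [[0.5279, -0.0059], [0.5308, 0.0086], [0.5511, 0.0183]]
112 43 [[0.5293, -0.023], [0.5312, 0.0068], [0.5382, 0.0199]]
```

View pics/s3c.png

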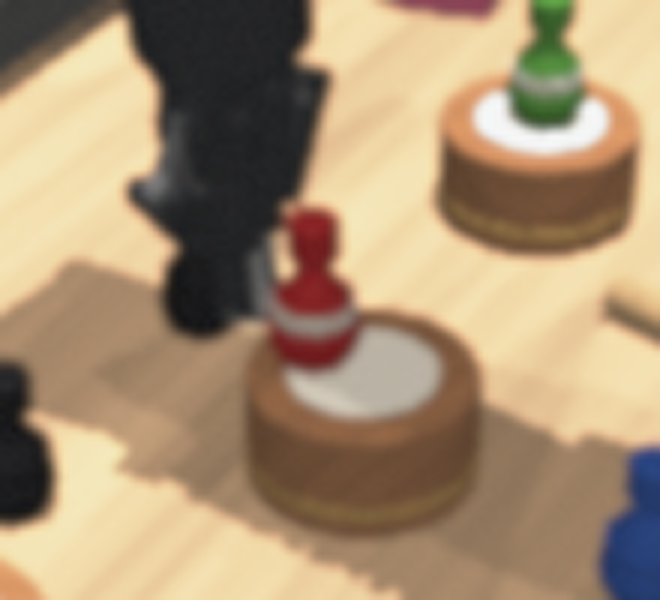

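>>> send_rows --deltas '[1,0,0.09,-1,0,0,0,1,0,0.09,-1,0,0,0,1,0,0.09,-1,0,0,0,1,0,0.09,-1,0,0,0,1,0,0.09,-1,0,0,0,1,0,0.09,-1,0,0,0,1,0,0.09,-1,0,0,0,1,0,0.09,-1,0,0,0,1,0,0.09,-1,0,0,0,1,0,0.09,-1,0,0,0,1,0,0,0,0,0,0]'

```text
time_s: 6.6
ee_pos: [0.5282, 0.005, 0.0578]
tool_rot: [-1.658, 0.0, -1.571]
wrist_force: [1.0, -0.4, 0.2]
opening: 0.001
```

```bash
python3 look.py s4
```

```text
[ 0.5283  0.005   0.0578 -1.6583  0.     -1.5711] [-0.21759108  0.8103026   0.17254162] 6.8
62 10 [[0.5224, 0.01], [0.5273, 0.0158], [0.5347, 0.0173]]
72 22 [[0.521, 0.0111], [0.5267, 0.0157], [0.5347, 0.0194]]
82 22 [[0.5223, 0.0097], [0.5275, 0.0165], [0.5348, 0.0182]]
92 16 [[0.5189, 0.0058], [0.5229, 0.013], [0.5342, 0.0171]]
102 33 [[0.5185, -0.0091], [0.5206, 0.0087], [0.5392, 0.0252]]
112 37 [[0.519, -0.0208], [0.5209, 0.0067], [0.5313, 0.0213]]
```

View pics/s4c.png

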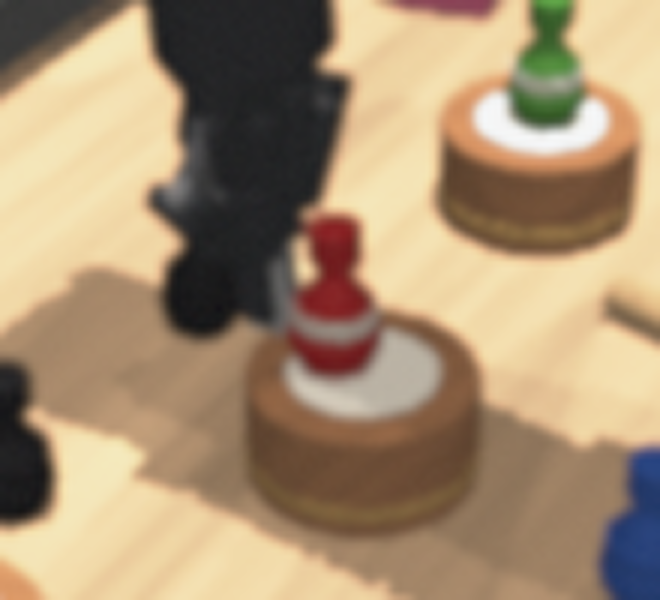

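>>> send_rows --deltas '[1,0,0.09,-1,0,0,0,1,0,0.09,-1,0,0,0,1,0,0.09,-1,0,0,0,1,0,0.09,-1,0,0,0,1,0,0.09,-1,0,0,0,1,0,0.09,-1,0,0,0,1,0,0.09,-1,0,0,0,1,0,0.09,-1,0,0,0,1,0,0.09,-1,0,0,0,1,0,0.09,-1,0,0,0,1,0,0,0,0,0,0]'

```text
time_s: 7.72
ee_pos: [0.5182, 0.005, 0.0578]
tool_rot: [-1.658, 0.0, -1.571]
wrist_force: [0.3, 0.1, -0.1]
opening: 0.002
```

```bash
python3 look.py s5
```

```text
[ 0.5183  0.005   0.0578 -1.6583 -0.     -1.5711] [0.72586378 0.42515632 0.00798151] 7.9167
52 1 [[0.5181, 0.0102], [0.5181, 0.0102], [0.5181, 0.0102]]
62 9 [[0.5112, 0.0103], [0.5144, 0.0149], [0.5211, 0.0167]]
72 18 [[0.5114, 0.0093], [0.5135, 0.0162], [0.5213, 0.0191]]
82 20 [[0.5112, 0.0093], [0.5149, 0.0153], [0.5241, 0.0174]]
92 13 [[0.5089, 0.0039], [0.5133, 0.0138], [0.5158, 0.0173]]
102 34 [[0.5089, -0.0027], [0.5111, 0.0123], [0.5299, 0.0277]]
112 38 [[0.5096, -0.0248], [0.5109, 0.0016], [0.5198, 0.0218]]
```

View pics/s5c.png

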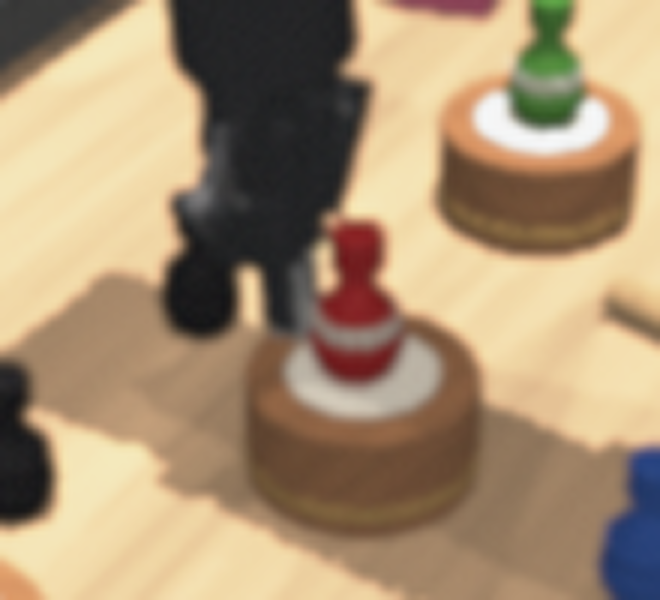

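>>> send_rows --deltas '[1,0,0.09,-1,0,0,0,1,0,0.09,-1,0,0,0,1,0,0.09,-1,0,0,0,1,0,0.09,-1,0,0,0,1,0,0,0,0,0,0]'

```text
time_s: 8.33
ee_pos: [0.5142, 0.005, 0.0578]
tool_rot: [-1.658, 0.0, -1.571]
wrist_force: [0.5, -0.3, -0.8]
opening: 0.001
```

>>> send_rows --deltas '[1,0,0,1,0,0,0,1,0,0,2,0,0,0,1,0,0,4,0,0,0,1,0,0,6,0,0,0,1,0,-5,10,0,0,0,1,0,-5,10,0,0,0,1,0,-20,5,0,0,0,1,0,-25,0,0,0,0,1,0,-25,0,0,0,0,1,0,-25,0,0,0,0,1,0,-25,0,0,0,0,1,0,-25,0,0,0,0]'

```text
time_s: 9.33
ee_pos: [0.5662, 0.005, 0.2101]
tool_rot: [-1.658, -0.0, -1.571]
wrist_force: [1.5, -0.4, -0.5]
opening: 0.0
```

>>> send_rows --deltas '[1,25,0,-18,0,0,0,1,25,0,-18,0,0,0,1,25,0,-18,0,0,0,1,25,0,-18,0,0,0,1,25,0,-18,0,0,0,1,25,0,-18,0,0,0,1,25,0,-18,0,0,0,1,25,0,-18,0,0,0,1,25,0,-18,0,0,0,1,25,0,-18,0,0,0,1,25,0,-18,0,0,0,1,25,0,-18,0,0,0]'

```text
time_s: 10.33
ee_pos: [0.3499, -0.2964, 0.228]
tool_rot: [-1.658, -0.0, -1.571]
wrist_force: [0.7, -0.0, 0.1]
opening: -0.0
```

>>> send_rows --deltas '[1,25,0,-18,0,0,0,1,25,0,-18,0,0,0,1,25,0,-18,0,0,0,1,25,0,-18,0,0,0,1,0,0,0,0,0,0]'

```text
time_s: 10.75
ee_pos: [0.2766, -0.3993, 0.2343]
tool_rot: [-1.658, -0.003, -1.575]
wrist_force: [0.0, -0.0, -0.1]
opening: -0.003
```

Run:
```python
from fit import *
d=snap('top','t6');s=snap('side','s6')
for n,dd,B in(('top',d,TB),('side',s,SB)): viz(dd,B,[.483,.005],'f6_'+n,[.483,.005])
a=cv2.imread('pics/f6_top.png');b=cv2.imread('pics/f6_side.png')
b=np.hstack([cv2.copyMakeBorder(a,0,160,0,0,0),b]);cv2.imwrite('pics/f6.png',cv2.resize(b,(780,int(560*780/b.shape[1]))))
c=d['color'][130:290,180:400]; cv2.imwrite('pics/t6c.png',cv2.resize(c,None,fx=3.6,fy=3.6,interpolation=cv2.INTER_CUBIC))
x=status.sense();print(x['ee_pos'],x['time_s'])
```

```text
[ 0.27834284 -0.39590107  0.23391568] 10.85
```

View pics/f6.png

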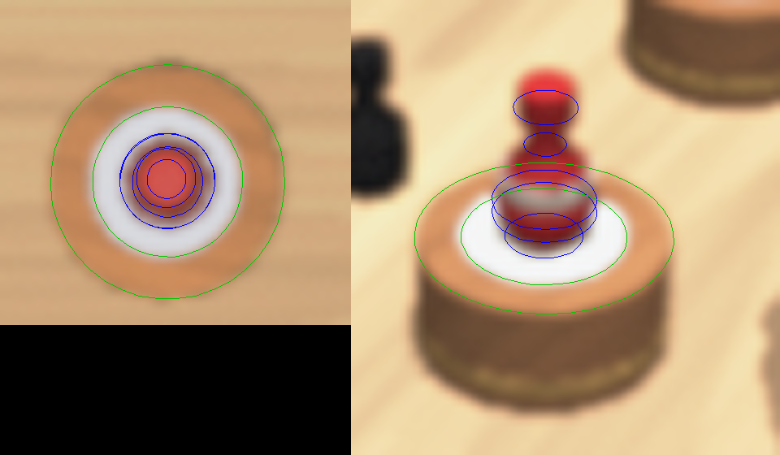

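View pics/t6c.png

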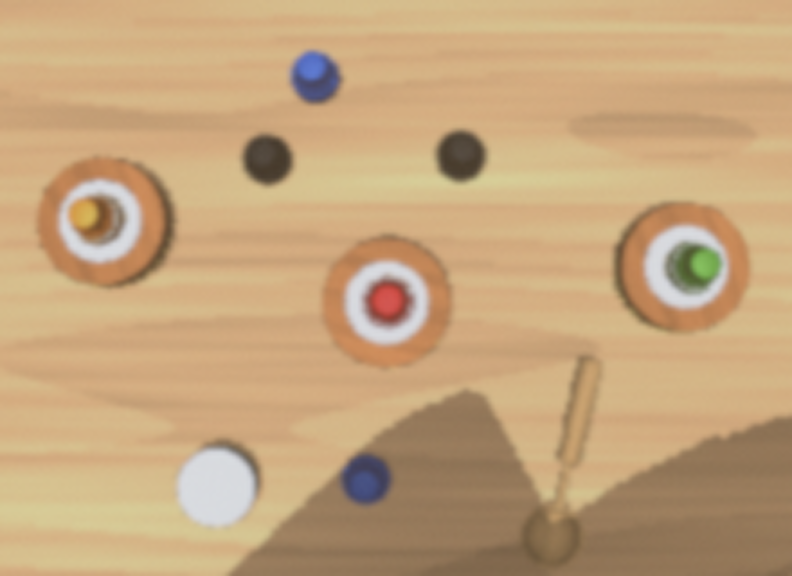

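```bash
python3 -c "
from workcell import job_done; print(job_done())"
```

```text
the job is handed in; nothing more can be done
None
```

The red bottle now stands upright in the middle of its stand, and I have handed the job in. `job_done()` gave no verdict.

**What I did:** I shut the gripper, tilted it 5° so its body would stay clear of the stopper, and lowered the tip behind the bottle to about 8 mm above the stand top. I pushed the bottle about 22 mm towards the robot in 1 mm steps, backed straight off, then lifted and moved clear. It took about 11 s. Wrist force readings stayed within about 2 N, which is sensor noise.

**Last checks:**
- **Top picture:** the stopper is at about (387, 300) in the enlarged crop and the white disc's centre at about (387, 302). Allowing for perspective, I put the offset at 1–2 mm, against the 7 mm limit. The other things in the crop look unmoved. The carton, pouch and honey jar lie outside it; I did not re-check them, but the arm stayed well away.
- **Side picture:** the bottle is upright and lined up sideways with the disc. Its foot sits a few pixels higher than my projected model, so the two views disagree slightly. A similar shift showed up on the untouched green bottle, so I took it for blur or calibration error and made no correction.

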